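# Load the glass print plate under the bed clips

### The arm

A 6-joint arm with a two-finger parallel gripper is mounted at the origin on the work surface. World frame = base frame: x ahead of the robot, y to its left, z up, the work surface at z = 0. Lengths are in m, angles in rad, forces in N, time in s.
With the tool pointing down it reaches from about 0.35 to 0.85 m from the base axis. Payload 8.1 kg.
Tool frame: the origin (TCP) lies between the finger pads; the fingertips stand 14 mm ahead of it and the grasp point (between the pads) lies 5 mm behind it (robot.tcp_to_tips is the z of the fingertips in the tool frame, in m); z points along the fingers, y is the line along which they close (so a half turn about z gives the same grasp; the last joint's range is limited). The gripper opens to 93 mm and grips with 3 to 60 N. Pads are 15 mm wide; open, the fingers measure 128 mm over their backs; the gripper's body (75 mm by 188 mm) begins 65 mm behind the grasp point.
Start: joints at [1.241, 0.13, 1.488, -0, 1.523, -0.085], TCP at [0.145, 0.582, 0.233] pointing down, gripper open.
Joint ranges: [-2.96, 2.96], [-0.89, 2.26], [0.02, 2.5], [-1.34, 4.48], [0, 2.73], [-2.66, 2.66]. Speed limits (rad/s): [2.39, 2.39, 2.79, 3.14, 3.14, 3.14].

### API

Orientations are given as a rotation vector (axis times angle).
In Python, from plant import sensors, read_camera, robot gives the robot as it stands.
- The arm moves only by the shell command python3 -m inch 'ROWS' [FORCE]. ROWS is a JSON list of rows, 1 to 20 of them, each written [opening, [dx, dy, dz], turn]: the finger opening in m, then dx, dy, dz in shares of the most that a row can go, 1 being 50 mm, then a turn about the tool's z in parts of the range, where 1.0 means 2 pi rad; each row shifts and turns the commanded pose from where the row before left it, along the tool's axes as they then stand; what a row does not reach is not made up. A row lasts 1/10 s, in which the tool goes at most 0.05 m and 0.15 rad, less where a joint would pass 70% of its speed; a pose out of reach is approached as far as the arm can. The fingers move at their own pace and stop on an object; FORCE is the grip in N (left out, the last holds). Time passes only in rows, so rows that do not move let the fingers close. It prints the time, the measured TCP pose, the force, the opening and the grip force at its end. No shift or turn number may pass 1 either way. Input that does not fit is refused with a message, and nothing moves.
- sensors.read_state(): the state, without advancing time (a new reading comes with each control period).
- read_camera(name): name is "scene" or "top"; returns a dict with "image" (420x560x3 uint8, red, green, blue), "depth" (420x560 float32, m along the optical axis (not along the pixel's ray), 0 where there is no reading), "fx", "fy", "cx", "cy" (pixels), "dist" ([k1, k2, p1, p2, k3] as OpenCV has them; the pictures are not rectified), "R" (3x3) and "t" (3): a world point X has camera coordinates R X + t. Camera axes: x right, y down, z forward; pixel columns grow to the right and rows downward; lengths in m; the calibration is good to about 2 mm. A picture is of the moment at which its call begins.
- robot.close_job(): hands the job in; it is judged then, once.
The state is a dict: "t": time; "q": joint angles; "dq": joint speeds; "joint_torque": joint torques, N m; "tool_pos": TCP position; "orientation": TCP orientation; "force": force on the tool from outside, world axes, zero at the start; "wrist_torque": the same for the moment, N m; "opening": finger opening in m; "gripper_force": force on a finger pad.
Only numpy, scipy, OpenCV 4.12 (cv2) and the standard library are available. Lean on these libraries where they do the work, as an engineer would, in place of code of your own. Each camera call takes 0.05 s, during which the arm holds its last target. There are 200 camera calls.

### The job

Take the glass print plate by its upright handle, lay it flat on the print bed in front of the two sprung clips, clips still down, then slide it under them until both have ridden up over its metal edge strip and snapped down behind it. Glass is brittle: lay it down gently, keep it roughly level, and do not ram it into the rigid back stops just past the snap. Let go, and leave the bowl, spool, blower and scraper where they are.

Things in the scene. Friction and masses are not known exactly. Their poses are not given: they have to be found in the camera images.
- plate: Loose glass print plate, 110 (x) by 100 (y) mm, about 0.16 kg. Origin: centre of the underside; z up; x points to its leading edge. Clear glass 4 mm thick from x = -55 to +45 mm, then an aluminium edge strip, 10 mm wide in x and 7 mm thick (3 mm proud of the glass, with a vertical rear face), across the full width.
- handle (a point): Middle of the black upright handle at the plate's rear edge: plate frame x = -49, y = 0, z = 18 mm; axes as the plate's. The handle is 12 mm thick in x, 50 mm long in y, and stands from the glass (z = 4) to z = 32. Pinch it across x from above, the forward finger coming down over the glass.
- rest: Fixed plywood board, 130 x 120 mm, with two rubber strips on which the plate lies at the start; origin at the centre of its foot, plate underside 20 mm up.
- bed: Fixed print-bed carriage, flat dark top 50 mm above the bench, x = -130 to 160, y = +-75 mm; origin at bench height. The plate slides to bed +x. Two side guides 8 mm tall, inner faces at y = +-52 from x = 33 to 68 mm (2 mm clearance a side), their mouth flaring out to y = +-59 at x = 9. In front of x = 9 the top is bare.
- home (a point): Nominal home on the bed top (bed frame x = 15, y = 0, z = 50 mm; axes as the bed's): where the plate's origin ends when the cross bar is at mid-slot. The cross bar, which carries both clips and, at y = +-43 mm, two rigid steel back stops 10 mm tall (faces nominally at bed x = 70), is clamped up to 25 mm nearer or farther in x: unreported, found by feel or sight.
- clip_left (a joint): Angle (rad) of the sprung steel clip at bed y = +25 mm, 14 mm wide, hinged 16 mm above the bed top, 41 mm behind the stops' faces. 0 = down; about 0.055 on the glass, 0.11 on the edge strip. Spring 0.8 N m/rad, 0.05 N m preload. Driving both clips up takes 5 to 12 N of push; their snap behind the strip jolts the plate forward, and the rigid stops meet it 1 to 2 mm later.
- clip_right (a joint): The same clip at bed y = -25 mm. Each clip reaches 55 mm forward to a round toe (radius 2.5 mm, 14 mm in front of the stops' faces, 1 mm over the bed top when down); from it a lip 28 mm long rises to the front at 24 degrees, its tip 40 mm in front of the stops' faces and 13 mm above the bed top.
- bowl: Bystander: printed bowl, 124 mm wide, 65 mm tall; origin at the centre of its foot.
- spool: Bystander: spool lying flat, 130 mm across, 50 mm tall; origin at the centre of its foot.
- blower: Bystander: white box fan, 80 x 70 x 75 mm; origin at the centre of its foot.
- scraper: Bystander: print scraper lying on the bench, about 250 mm long.
Not all that is in view belongs to the job. What is meant by the plate is not yellow, and is the larger of those in its own colour.

How it is judged:
On the way, in this order (a step that is already met when the one before it is completed fails the run):
1. the plate lies flat on the bed in front of the clips, both clips still down (x of plate in the frame of home between -0.095 and -0.02 m and y of plate in the frame of home between -0.02 and 0.02 m and z of plate in the frame of home between -0.003 and 0.003 m and angle between plate's own z axis and vertical below 0.05 rad and value of joint each of clip_left, clip_right below 0.02 rad), for 0.1 s.
2. both clips ride up on the plate's edge strip (value of joint each of clip_left, clip_right above 0.08 rad and x of plate in the frame of home above -0.065 m).
At the end, for the whole second after the job is handed in: Both clips are snapped down on the glass behind the edge strip (joints 0.035 to 0.07 rad); the plate lies flat and still on the bed, its origin within 29 mm along the bed and 4 mm across of the nominal home point, straight within 0.04 rad (x of plate in the frame of home between -0.029 and 0.029 m and y of plate in the frame of home between -0.004 and 0.004 m and z of plate in the frame of home between -0.002 and 0.002 m and angle between the x axis of plate and the x axis of bed, either way round below 0.04 rad and angle between plate's own z axis and vertical below 0.03 rad and value of joint clip_left between 0.035 and 0.07 rad and value of joint clip_right between 0.035 and 0.07 rad and linear speed of plate below 0.01 m/s); the robot touches nothing.
It fails at once if the plate is rammed or jammed at the clips and stops with more than 34 N in all (contact force between plate and bed above 34 N and x of plate in the frame of home above -0.065 m).
It fails at once if the plate is pressed on the bed with more than 80 N (contact force between plate and bed above 80 N).
It fails at once if the plate is dropped on the bed: faster than 0.4 m/s within 15 mm of its top (linear speed of plate above 0.4 m/s and z of plate in the frame of home between -0.02 and 0.015 m and horizontal distance between plate and home below 0.12 m).
It fails at once if the plate is tipped more than 0.6 rad (angle between plate's own z axis and vertical above 0.6 rad).
It fails at once if a bystander is moved more than 30 mm (distance of any of bowl, spool, blower, scraper from where it was at the start of the episode above 0.03 m).
It also fails if it takes over 72 s, if anything falls off the work surface, if the arm or the gripper's body presses on something with over 40 N, if the wrist force passes 120 N, or if a joint passes its speed limit or range.

## Working session

There is one attempt and no reset: what is moved stays moved. The work goes in short steps, Python scripts to look and compute and a shell command to move; the robot and the scene stay as the last step left them, time stands still between calls to the robot, and variables do not carry over. Pictures are saved under pics/ and viewed, at most 10 in all, crops included, and the job is handed in when it is done.

```bash
mkdir -p pics; ls; python3 - <<'E'
from plant import sensors, read_camera, robot
import cv2,pickle
for n in("scene","top"):
    c=read_camera(n); pickle.dump(c,open(f"{n}0.pkl","wb"))
    cv2.imwrite(f"pics/{n}0.png",c["image"][:,:,::-1])
    print(n,c["fx"],c["fy"],c["cx"],c["cy"],c["dist"],c["R"],c["t"])
print(sensors.read_state())
E
```

```text
pics
scene 522.7370849957649 522.7370849957649 273.2205529533603 217.7746473725886 [0.0497639 0.        0.        0.        0.       ] [[-0.48335266  0.87525793  0.01713922]
 [ 0.67181959  0.38341603 -0.63375909]
 [-0.56127413 -0.29481468 -0.77334058]] [ 0.23876693 -0.27402739  1.82155367]
top 474.9751207236984 474.9751207236984 277.86474586516806 211.5604020997691 [0.04571085 0.         0.         0.         0.        ] [[-0.02727266 -0.99956128 -0.01155188]
 [-0.99670107  0.02807468 -0.07614975]
 [ 0.07644066  0.00943696 -0.99702947]] [0.02883953 0.50002633 1.16724006]
{'t': 0.1, 'q': array([ 1.24059091e+00,  1.31105246e-01,  1.48918208e+00,  2.98376030e-05,
        1.52301366e+00, -8.54004979e-02]), 'dq': array([-0.00031654, -0.00111228, -0.00103192,  0.00099663,  0.00077576,
        0.00066516]), 'joint_torque': array([ 8.86629532e-04, -5.61344469e+01, -4.93091226e+01,  7.70038180e-02,
        2.92526203e-02, -9.45829629e-05]), 'tool_pos': array([0.14522488, 0.58164197, 0.2316742 ]), 'orientation': array([-3.83534701e-01, -3.11770767e+00,  2.61573072e-03]), 'force': array([ 1.23528187,  0.23266795, -0.26433192]), 'wrist_torque': array([-0.0418348 ,  0.00317872,  0.00343656]), 'gripper_force': 0.0, 'opening': 0.0928485708662482}
```

View pics/top0.png

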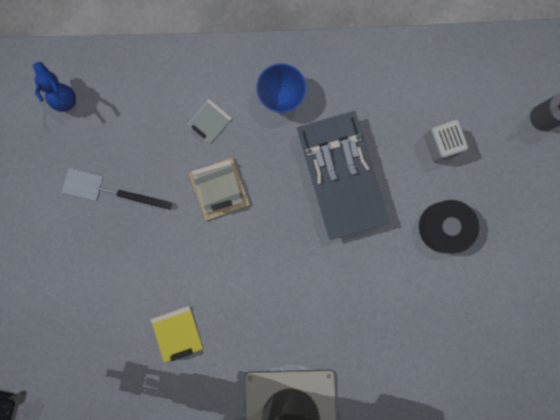

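View pics/scene0.png

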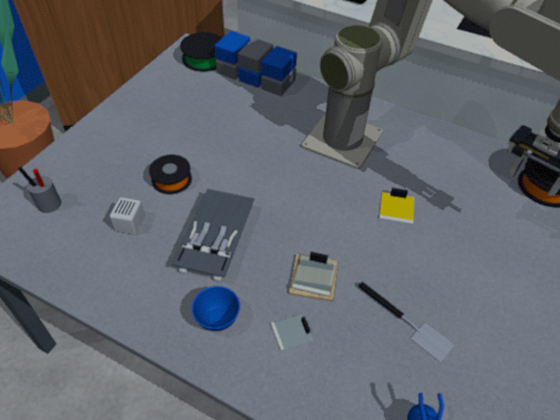

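The candidates in the top view are the grey-clear plate on the plywood rest (219,187), the smaller loose clear plate (210,120) and the yellow plate (177,334). I choose the one on the rest: it is not yellow and is the larger of the two clear ones. Next I measure it and check it in a crop.

```bash
cat > h.py <<'E'
import numpy as np,cv2
def und(c,uv):
    K=np.array([[c["fx"],0,c["cx"]],[0,c["fy"],c["cy"]],[0,0,1]])
    return cv2.undistortPoints(np.float64(uv).reshape(-1,1,2),K,np.float64(c["dist"])).reshape(-1,2)
def plane(c,uv,z):
    n=und(c,uv); d=np.c_[n,np.ones(len(n))]@c["R"]; o=-c["R"].T@c["t"]
    return o+d*((z-o[2])/d[:,2])[:,None]
def cloud(c):
    v,u=np.mgrid[:420,:560]; n=und(c,np.stack([u.ravel(),v.ravel()],1)); D=c["depth"].ravel()
    return ((np.c_[n,np.ones(len(n))]*D[:,None]-c["t"])@c["R"]).reshape(420,560,3)
def rect(p):
    (c,s,a)=cv2.minAreaRect(np.float32(p[:,:2]*1000)); return np.round(c,1),np.round(s,1),round(a,2)
def proj(c,P):
    K=np.array([[c["fx"],0,c["cx"]],[0,c["fy"],c["cy"]],[0,0,1]])
    return cv2.projectPoints(np.float64(P).reshape(-1,3),cv2.Rodrigues(c["R"])[0],c["t"],K,np.float64(c["dist"]))[0].reshape(-1,2)
def big(m):
    n,l,s,_=cv2.connectedComponentsWithStats(m.astype(np.uint8)); return l==1+s[1:,4].argmax()
E
python3 - <<'E'
from h import *; import pickle
for n,hb,bb in(("top",(205,198,30,14),(290,100,110,150)),("scene",(305,248,28,18),(165,180,95,105))):
    c=pickle.load(open(n+"0.pkl","rb")); W=cloud(c); I=c["image"].astype(int); g=I.max(2)
    def sub(m,b):
        z=np.zeros_like(m); x,y,w,h=b; z[y:y+h,x:x+w]=1; return m&z
    m=big(sub(g<60,hb)); v,u=np.nonzero(m); p=plane(c,np.c_[u,v],.052)
    print(n,"handle px",len(u),u.mean(),v.mean(),rect(p),p.mean(0).round(4),"z",np.median(W[m][:,2]))
    m=big(sub((W[...,2]>.042)&(W[...,2]<.058),bb)); v,u=np.nonzero(m)
    print("bed",m.sum(),u.min(),u.max(),v.min(),v.max(),rect(plane(c,np.c_[u,v],.05)),np.median(W[m][:,2]))
    for b,nm in(((185,155,70,70),"rest"),((285,245,60,60),"rest")):
      if (n=="top")==(b[0]==185):
        m=sub((W[...,2]>.008),b); m=big(m); v,u=np.nonzero(m); print(nm,m.sum(),rect(W[m]),np.percentile(W[m][:,2],[5,50,95]))
    a=cv2.resize(c["image"][bb[1]-5:bb[1]+bb[3]+5,bb[0]-5:bb[0]+bb[2]+5],None,fx=4 if n=="top" else 5,fy=4 if n=="top" else 5,interpolation=3)
    b=(180,145,80,80) if n=="top" else (280,240,66,66)
    q=cv2.resize(c["image"][b[1]:b[1]+b[3],b[0]:b[0]+b[2]],(330,330),interpolation=3)
    a=a[:600,:470]; z=np.zeros((600,800,3),np.uint8); z[:a.shape[0],:a.shape[1]]=a; z[:330,470:]=q
    cv2.imwrite(f"pics/crop_{n}.png",z[:,:,::-1])
E
```

```text
top handle px 85 221.65882352941176 204.7764705882353 (array([518.5, 151.8]), array([11.3, 45.4]), 12.51) [0.5185 0.1509 0.052 ] z 0.05157880461666423
bed 6587 297 388 111 239 (array([ 584.8, -144.2]), array([289.4, 151.9]), 14.35) 0.05021214746376842
rest 2380 (array([502.3, 131.9]), array([284. , 138.4]), 28.22) [0.01019767 0.02311539 0.04268839]
scene handle px 135 318.02962962962965 257.4148148148148 (array([528.4, 158.7]), array([26.9, 45.9]), 12.51) [0.5285 0.1588 0.052 ] z 0.044023805066222284
bed 3849 172 254 189 276 (array([ 584.7, -141.2]), array([292.5, 152. ]), 14.3) 0.04922413462242741
rest 1766 (array([912.5, 282.7]), array([871.8, 119.3]), 18.41) [0.0096705  0.02271929 0.0466512 ]
```

View pics/crop_top.png

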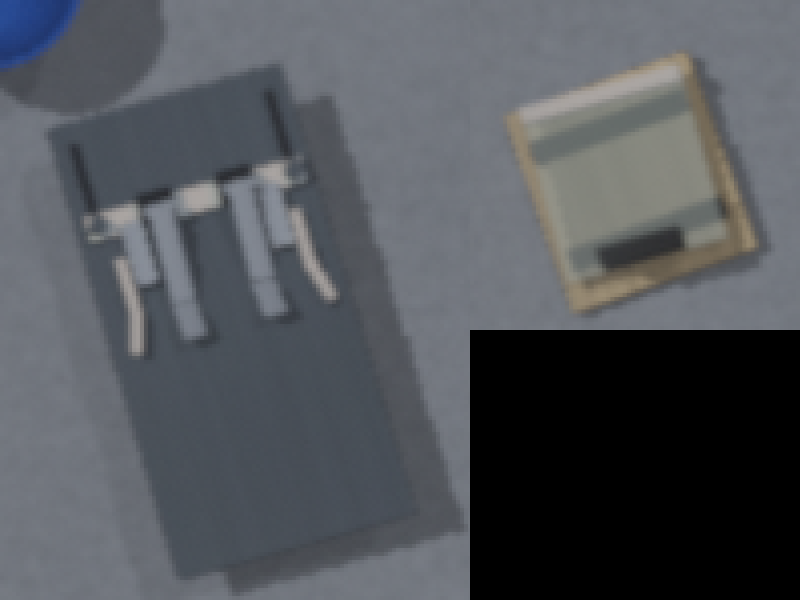

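View pics/crop_scene.png

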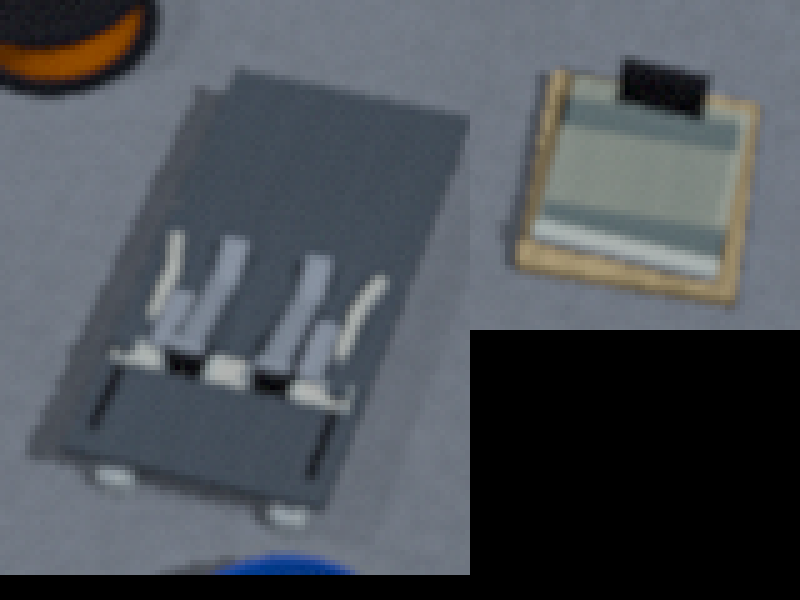

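The crops show the plate on the plywood, with its strip at the far edge and the black handle at the near edge (full-frame 221,205). The bed has its clip lip tips near (334,180) and (353,174), and the stop faces near (322,166) and (356,156). Next I work out yaws, stop position and the move.

```bash
cat >> h.py <<'E'
from scipy.spatial.transform import Rotation as Ro
def go(s,P,yaw):
    R=Ro.from_rotvec(s["orientation"]).as_matrix(); y=R[:,1]
    a=np.arctan2(y[1],y[0]); d=yaw-a; d=(d+np.pi/2)%np.pi-np.pi/2
    print("tool y yaw",round(np.degrees(a),2),"turn about tool z",round(-d,4),"tilt",R[:,2].round(4),"delta tool",(R.T@(np.array(P)-s["tool_pos"])).round(4), "x axis",R[:,0].round(3))
E
python3 - <<'E'
from h import *; import pickle
from plant import sensors
c=pickle.load(open("top0.pkl","rb")); I=c["image"].astype(int)
b=(185,150,65,40); m=np.zeros((420,560),bool); x,y,w,h=b
mm=(I.min(2)>150)&(I[...,0]-I[...,2]<25); m[y:y+h,x:x+w]=mm[y:y+h,x:x+w]; m=big(m); v,u=np.nonzero(m)
p=plane(c,np.c_[u,v],.027); print("strip",m.sum(),rect(p),u.mean(),v.mean())
hd=np.array([.5185,.1512]); 
for src in (rect(p)[0]/1000,):
    d=src-hd; print("handle->strip",np.linalg.norm(d),np.degrees(np.arctan2(d[1],d[0])))
B=np.array([.585,-.1435]); th=np.radians(14.33); 
def bed(P): d=P[:,:2]-B; return (np.c_[d@[np.cos(th),np.sin(th)],d@[-np.sin(th),np.cos(th)]]*1000).round(1)
print("in home frame: stops",bed(plane(c,[[322,166.2],[356.2,156.2]],.06)),"tips",bed(plane(c,[[334.5,180],[353,174.5]],.063)))
s=sensors.read_state(); go(s,[.5185,.1512,.15],np.radians(13.5))
E
```

```text
strip 125 (array([616. , 178.8]), array([ 8. , 94.6]), 14.52) 211.168 167.168
handle->strip 0.10133118967030835 15.805593544339072
in home frame: stops [[ 31.1  41.7]
 [ 31.6 -44.7]] tips [[-10.   22.6]
 [ -9.4 -24. ]]
tool y yaw 75.97 turn about tool z 1.0904 tilt [-6.0e-04 -1.6e-03 -1.0e+00] delta tool [-0.4665 -0.327   0.0821] x axis [-0.97   0.242  0.   ]
```

Units first: shifts go in shares of 50 mm and turns go in shares of 2 pi rad. So 0.1344 rad / 6.2832 = 0.0214.

```bash
python3 -m inch '[[0.05,[0,0,0],0.0214],[0.05,[0,0,0],0.0214],[0.05,[0,0,0],0.0214],[0.05,[0,0,0],0.0214],[0.05,[0,0,0],0.0214],[0.05,[0,0,0],0.0214],[0.05,[0,0,0],0.0214],[0.05,[0,0,0],0.0214],[0.05,[0,0,0],0]]' 40; python3 - <<'E'
from h import *
from plant import sensors
go(sensors.read_state(),[.5193,.1527,.12],np.radians(14.4))
E
```

```text
t: 1.0
tool_pos: [0.1453, 0.5818, 0.2321]
orientation: [1.929, 2.479, -0.002]
force: [-0.1, 0.9, 0.3]
opening: 0.05
gripper_force: 0.0
tool y yaw 14.24 turn about tool z -0.0027 tilt [-3.e-04 -1.e-03 -1.e+00] delta tool [-0.5079  0.257   0.1123] x axis [-0.246  0.969 -0.001]
```

Scaled: -0.0339 m is -0.678, 0.0171 m is 0.342.

```bash
python3 -m inch '[[0.05,[-0.678,0.342,0.15],0],[0.05,[-0.678,0.342,0.15],0],[0.05,[-0.678,0.342,0.15],0],[0.05,[-0.678,0.342,0.15],0],[0.05,[-0.678,0.342,0.15],0],[0.05,[-0.678,0.342,0.15],0],[0.05,[-0.678,0.342,0.15],0],[0.05,[-0.678,0.342,0.15],0],[0.05,[-0.678,0.342,0.15],0],[0.05,[-0.678,0.342,0.15],0],[0.05,[-0.678,0.342,0.15],0],[0.05,[-0.678,0.342,0.15],0],[0.05,[-0.678,0.342,0.15],0],[0.05,[-0.678,0.342,0.15],0],[0.05,[-0.678,0.342,0.15],0],[0.05,[0,0,0],0],[0.05,[0,0,0],0]]'; python3 - <<'E'
from h import *
from plant import sensors,read_camera
c=read_camera("scene");d=read_camera("top")
s=sensors.read_state();go(s,[.5193,.1527,.042],np.radians(14.4))
a=cv2.resize(c["image"][190:310,265:365],(400,480),interpolation=3);b=cv2.resize(d["image"][130:250,170:270],(400,480),interpolation=3)
cv2.imwrite("pics/pre.png",np.hstack([a,b])[:,:,::-1])
E
```

```text
t: 2.7
tool_pos: [0.5198, 0.1526, 0.1195]
orientation: [-1.924, -2.482, 0.001]
force: [-0.1, 0.6, 0.2]
opening: 0.0502
gripper_force: 0.0
tool y yaw 14.49 turn about tool z 0.0016 tilt [-5.e-04  3.e-04 -1.e+00] delta tool [-0.0011 -0.0005  0.0781] x axis [-0.25   0.968  0.   ]
```

View pics/pre.png

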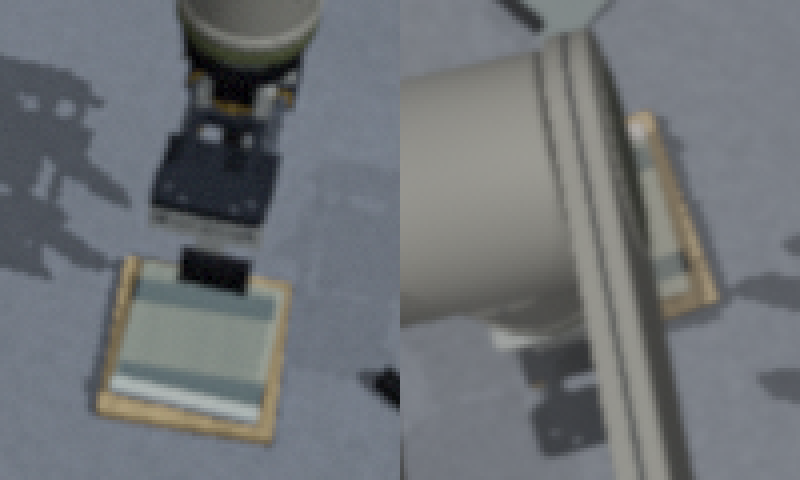

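The scene crop shows the open gripper squarely above the handle. I descend, then close.

Scaled: 0.02 m is 0.4, 0.015 m is 0.3.

```bash
python3 -m inch '[[0.05,[0,0,0.4],0],[0.05,[0,0,0.4],0],[0.05,[0,0,0.3],0],[0.05,[0,0,0.2],0],[0.05,[0,0,0.12],0],[0.05,[0,0,0.11],0],[0.05,[0,0,0],0],[0.05,[0,0,0],0]]'; python3 -m inch '[[0.03,[0,0,0],0],[0.02,[0,0,0],0],[0.008,[0,0,0],0],[0.008,[0,0,0],0],[0.008,[0,0,0],0],[0.008,[0,0,0],0],[0.008,[0,0,0],0],[0.008,[0,0,0],0]]' 50
```

```text
t: 3.6
tool_pos: [0.5205, 0.1532, 0.0441]
orientation: [1.926, 2.481, 0.001]
force: [0.8, -1.0, 0.5]
opening: 0.0498
gripper_force: 0.0
t: 4.4
tool_pos: [0.52, 0.1532, 0.0437]
orientation: [-1.926, -2.482, 0.0]
force: [-1.0, 0.1, 1.4]
opening: 0.0117
gripper_force: 50.0
```

Scaled: -0.02 m is -0.4, -0.015 m is -0.3.

```bash
python3 -m inch '[[0.008,[0,0,-0.1],0],[0.008,[0,0,-0.2],0],[0.008,[0,0,-0.3],0],[0.008,[0,0,-0.4],0],[0.008,[0,0,-0.4],0],[0.008,[0,0,-0.4],0],[0.008,[0,0,0],0],[0.008,[0,0,0],0]]'; python3 - <<'E'
from h import *
from plant import sensors
s=sensors.read_state();B=np.array([.585,-.1435]);th=np.radians(14.35);x=np.array([np.cos(th),np.sin(th)])
go(s,[*(B+(-.075-.049)*x),.135],th)
print(B-.124*x)
E
```

```text
t: 5.2
tool_pos: [0.5206, 0.1533, 0.1345]
orientation: [1.925, 2.481, 0.002]
force: [-0.6, 0.3, -1.3]
opening: 0.0115
gripper_force: 50.0
tool y yaw 14.37 turn about tool z 0.0004 tilt [ 2.e-03  4.e-04 -1.e+00] delta tool [-0.3034 -0.1353 -0.0007] x axis [-0.248  0.969 -0.   ]
[ 0.46486882 -0.17423272]
```

Scaled: -0.025 m is -0.5, -0.02 m is -0.4.

```bash
python3 -m inch '[[0.008,[-0.2,-0.09,0],0],[0.008,[-0.4,-0.18,0],0],[0.008,[-0.5,-0.22,0],0],[0.008,[-0.5,-0.22,0],0],[0.008,[-0.5,-0.22,0],0],[0.008,[-0.5,-0.22,0],0],[0.008,[-0.5,-0.22,0],0],[0.008,[-0.5,-0.22,0],0],[0.008,[-0.5,-0.22,0],0],[0.008,[-0.5,-0.22,0],0],[0.008,[-0.5,-0.22,0],0],[0.008,[-0.5,-0.22,0],0],[0.008,[-0.3,-0.136,0],0],[0.008,[-0.16,-0.1,0],0],[0.008,[0,0,0],0],[0.008,[0,0,0],0]]'; python3 - <<'E'
from h import *
from plant import sensors,read_camera
import pickle
s=sensors.read_state();B=np.array([.585,-.1435]);th=np.radians(14.35);x=np.array([np.cos(th),np.sin(th)])
go(s,[*(B+(-.075-.049)*x),.135],th)
c=read_camera("scene");d=read_camera("top");pickle.dump((c,d),open("c1.pkl","wb"))
a=cv2.resize(c["image"][150:290,150:290],(400,400),interpolation=3);b=cv2.resize(d["image"][100:250,280:430],(400,400),interpolation=3)
cv2.imwrite("pics/over.png",np.hstack([a,b])[:,:,::-1])
E
```

```text
t: 6.8
tool_pos: [0.4637, -0.1734, 0.133]
orientation: [-1.926, -2.48, -0.0]
force: [0.7, -0.8, -1.7]
opening: 0.0117
gripper_force: 50.0
tool y yaw 14.35 turn about tool z -0.0 tilt [-1.e-03  8.e-04 -1.e+00] delta tool [-0.0011  0.0009 -0.002 ] x axis [-0.248  0.969  0.001]
```

View pics/over.png

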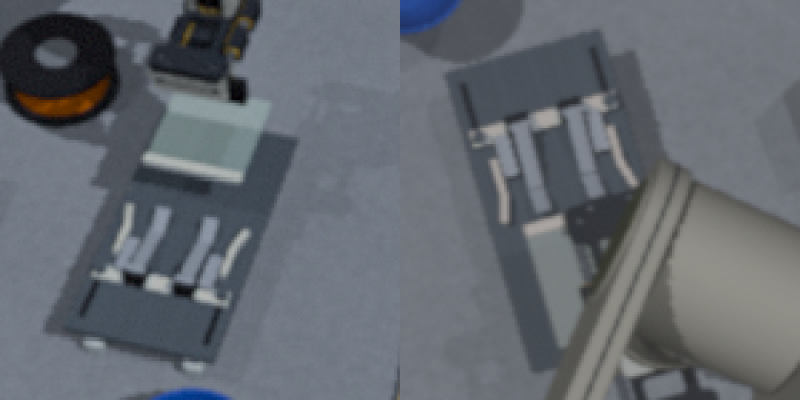

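The left crop shows the plate held level over the bare front of the bed. The right crop shows its strip short of the lip tips. I lower it.

Scaled: 0.015 m is 0.3, 0.01 m is 0.2.

```bash
python3 -m inch '[[0.008,[0,0.02,0.2],0],[0.008,[0,0,0.3],0],[0.008,[0,0,0.3],0],[0.008,[0,0,0.2],0],[0.008,[0,0,0.08],0],[0.008,[0,0,0],0],[0.008,[0,0,0],0]]'; python3 -m inch '[[0.008,[0,0,0.02],0],[0.008,[0,0,0.02],0],[0.008,[0,0,0],0],[0.008,[0,0,0],0]]';python3 - <<'E'
from h import *
from plant import sensors,read_camera
import pickle
s=sensors.read_state();print(s["force"],s["wrist_torque"])
c=read_camera("scene");d=read_camera("top");pickle.dump((c,d),open("c2.pkl","wb"))
I=c["image"].astype(int);m=np.zeros((420,560),bool);m[195:232,190:245]=(I.min(2)>140)[195:232,190:245]
n,l,st,ce=cv2.connectedComponentsWithStats(m.astype(np.uint8));print(st,ce)
th=np.radians(14.35);B=np.array([.585,-.1435])
for i in range(1,n):
    if st[i,4]<25: continue
    v,u=np.nonzero(l==i);p=plane(c,np.c_[u,v],.057);d=p[:,:2]-B
    q=np.c_[d@[np.cos(th),np.sin(th)],d@[-np.sin(th),np.cos(th)]]*1000
    print(i,q.min(0),q.max(0),q.mean(0),rect(p))
cv2.imwrite("pics/down.png",cv2.resize(c["image"][160:280,160:270],(660,600),interpolation=3)[:540][:,:,::-1])
E
```

```text
t: 7.6
tool_pos: [0.4654, -0.1738, 0.0799]
orientation: [1.926, 2.481, 0.0]
force: [-0.2, 1.0, -1.4]
opening: 0.0115
gripper_force: 50.0
t: 8.0
tool_pos: [0.4653, -0.1737, 0.0778]
orientation: [1.926, 2.482, 0.0]
force: [-0.2, -0.2, -2.0]
opening: 0.0114
gripper_force: 50.0
[-0.18147868 -0.15931682 -1.95731806] [-0.08863192  0.11573318  0.05958296]
[[     0      0    560    420 235063]
 [   202    216     33     10    111]
 [   192    222      4     10     23]
 [   207    224      1      1      1]
 [   235    231      2      1      2]] [[279.53811106 209.49281682]
 [217.93693694 220.59459459]
 [194.08695652 226.86956522]
 [207.         224.        ]
 [235.5        231.        ]]
1 [-33.07448347 -46.0815333 ] [-21.17919695  50.81055348] [-27.12468169   2.4393084 ] (array([ 558.1, -147.9]), array([11.9, 96.9]), 14.42)
```

View pics/down.png

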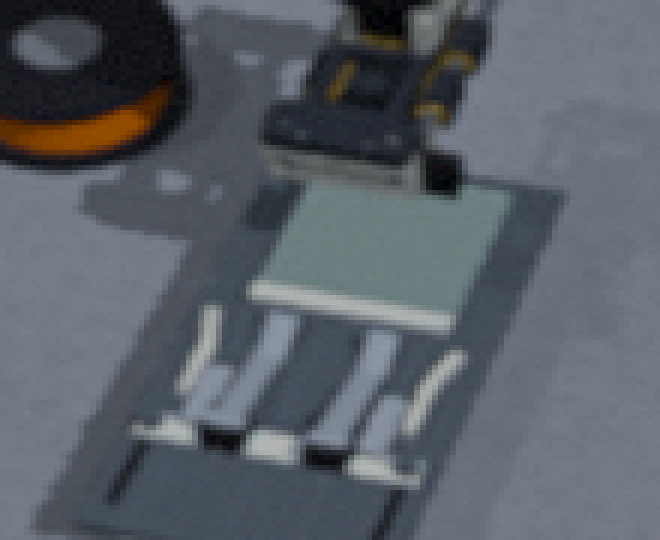

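The plate hovers about 4 mm above the bed, centred, with its strip about 10 mm short of the lip tips. I keep lowering gently.

Scaled: 0.0005 m is 0.01.

```bash
for i in 1 2 3 4; do python3 -m inch '[[0.008,[0,0,0.01],0],[0.008,[0,0,0.01],0],[0.008,[0,0,0],0]]' | egrep 'tool_pos|^force'; done
```

```text
tool_pos: [0.4651, -0.1736, 0.0765]
force: [-0.2, 0.6, -2.1]
tool_pos: [0.4651, -0.1736, 0.0755]
force: [0.9, -0.1, -2.2]
tool_pos: [0.4651, -0.1737, 0.0745]
force: [-0.4, -0.2, -2.3]
tool_pos: [0.4652, -0.1737, 0.0737]
force: [-0.4, 0.1, -1.9]
```

Scaled: 0.0005 m is 0.01.

```bash
for i in 1 2 3; do python3 -m inch '[[0.008,[0,0,0.01],0],[0.008,[0,0,0],0]]' | egrep 'tool_pos|^force'; done;python3 - <<'E'
from h import *
from plant import sensors,read_camera
s=sensors.read_state();print(s["wrist_torque"],s["orientation"])
E
```

```text
tool_pos: [0.4655, -0.1738, 0.0736]
force: [-1.2, 0.3, 4.8]
tool_pos: [0.4657, -0.174, 0.0736]
force: [-1.9, 1.2, 7.0]
tool_pos: [0.466, -0.1741, 0.0736]
force: [-3.8, 1.1, 11.0]
[0.19066092 0.72865818 0.08445663] [1.92493880e+00 2.48046520e+00 3.90810433e-04]
```

Contact at TCP z 0.0736. I ease the grip slightly so the plate lies free, then raise the tips a touch.

Scaled: -0.001 m is -0.02, -0.0005 m is -0.01.

```bash
python3 -m inch '[[0.008,[0,0,-0.02],0],[0.008,[0,0,-0.01],0],[0.016,[0,0,0],0],[0.016,[0,0,0],0],[0.016,[0,0,0],0],[0.016,[0,0,0],0]]' 20;python3 - <<'E'
from h import *
from plant import sensors,read_camera
import pickle
c=read_camera("scene");pickle.dump(c,open("c3.pkl","wb"));W=cloud(c)
I=c["image"].astype(int);m=np.zeros((420,560),bool);m[195:235,190:245]=(I.min(2)>140)[195:235,190:245]
m=big(m);v,u=np.nonzero(m);p=plane(c,np.c_[u,v],.057);th=np.radians(14.33);d=p[:,:2]-[.5847,-.1412]
q=np.c_[d@[np.cos(th),np.sin(th)],d@[-np.sin(th),np.cos(th)]]*1000
print(m.sum(),q.min(0),q.max(0),q.mean(0),rect(p))
# clip / stop / guide features wrt bed, same view
E
```

```text
t: 10.5
tool_pos: [0.4651, -0.1736, 0.0735]
orientation: [-1.926, -2.482, 0.0]
force: [-0.1, -0.9, 0.7]
opening: 0.0164
gripper_force: 0.0
110 [-30.23196839 -47.14121729] [-18.41227227  50.67880492] [-24.2854501    1.43596284] (array([ 560.8, -145.5]), array([11.8, 97.8]), 14.23)
```

Scaled: 0.005 m is 0.1, 0.004 m is 0.08.

```bash
python3 - <<'E'
from h import *
import pickle
c=pickle.load(open("c3.pkl","rb"));th=np.radians(14.33)
def f(xy,z):
    xy=np.array(xy,float);p=plane(c,np.c_[160+xy[:,0]/6-.4,160+xy[:,1]/5-.4],z);d=p[:,:2]-[.5847,-.1412]
    q=np.c_[d@[np.cos(th),np.sin(th)],d@[-np.sin(th),np.cos(th)]]*1000;print(q.round(1).tolist(),q.mean(0).round(1))
f([[212,307],[461,352]],.058);f([[285,318],[381,336]],.063);f([[187,390],[411,432]],.058)
E
python3 -m inch '[[0.008,[0,0,0],0],[0.008,[0,0,0],0],[0.008,[0,0,0],0],[0.008,[0,0.08,0],0],[0.008,[0,0.1,0],0],[0.008,[0,0.1,0],0],[0.008,[0,0,0],0],[0.008,[0,0,0],0]]' 40
```

```text
[[-7.8, -62.5], [-7.9, 61.9]] [-7.8 -0.3]
[[-5.6, -24.6], [-5.2, 23.4]] [-5.4 -0.6]
[[51.7, -53.2], [52.0, 56.3]] [51.9  1.5]
t: 11.35
tool_pos: [0.479, -0.1701, 0.0736]
orientation: [1.926, 2.482, 0.0]
force: [0.8, 0.3, 0.1]
opening: 0.0119
gripper_force: 40.0
```

```bash
cat > st.py <<'E'
from h import *
from plant import sensors
s=sensors.read_state();th=np.radians(14.35);e=np.array([np.cos(th),np.sin(th)]);n=np.array([-e[1],e[0]])
p=s["tool_pos"];d=p[:2]-[.585,-.1435];f=s["force"]
print("t %.1f plate x %.1f y %.1f z %.1f | F along %.1f across %.1f up %.1f"%(s["t"],d@e*1e3+49,d@n*1e3,p[2]*1e3,f[:2]@e,f[:2]@n,f[2]), "tq",s["wrist_torque"].round(2),"g",round(s["opening"],4))
E
python3 -m inch '[[0.008,[-0.01,0.04,0],0],[0.008,[0,0.04,0],0],[0.008,[0,0,0],0]]' >/dev/null;python3 st.py
for i in 1 2 3 4; do python3 -m inch '[[0.008,[0,0.02,0],0],[0.008,[0,0.02,0],0],[0.008,[0,0,0],0]]'>/dev/null;python3 st.py; done
```

```text
t 11.7 plate x -56.4 y -0.0 z 73.6 | F along 0.7 across -0.1 up 0.0 tq [-0.1  -0.04 -0.03] g 0.012
t 11.9 plate x -54.5 y -0.0 z 73.6 | F along 0.2 across -0.5 up -1.4 tq [-0.02  0.02  0.04] g 0.0119
t 12.2 plate x -52.4 y 0.0 z 73.6 | F along -0.7 across -0.6 up -0.7 tq [-0.05  0.07 -0.05] g 0.0115
t 12.6 plate x -50.6 y -0.0 z 73.6 | F along -2.0 across -0.2 up -0.8 tq [-0.11  0.18 -0.02] g 0.0115
t 12.8 plate x -48.7 y -0.0 z 73.6 | F along -3.6 across 0.4 up 2.2 tq [-0.22  0.66  0.06] g 0.0117
```

Scaled: 0.001 m is 0.02.

```bash
for i in 1 2 3 4 5 6 7 8; do python3 -m inch '[[0.008,[0,0.02,0],0],[0.008,[0,0,0],0]]'>/dev/null;python3 st.py; done
```

```text
t 13.1 plate x -47.6 y -0.0 z 73.6 | F along -4.5 across -0.2 up 1.2 tq [-0.3   0.7   0.03] g 0.0113
t 13.2 plate x -46.6 y -0.0 z 73.6 | F along -5.0 across -0.9 up 1.3 tq [-0.27  0.78  0.01] g 0.0115
t 13.4 plate x -45.6 y 0.0 z 73.6 | F along -3.8 across 0.8 up 1.1 tq [-0.32  0.73 -0.02] g 0.0118
t 13.7 plate x -44.7 y 0.0 z 73.6 | F along -4.3 across -0.6 up 1.4 tq [-0.28  0.88  0.01] g 0.0115
t 13.8 plate x -43.7 y 0.0 z 73.6 | F along -6.7 across -0.7 up 1.5 tq [-0.25  0.92 -0.02] g 0.0116
t 14.1 plate x -42.9 y 0.0 z 73.6 | F along -6.0 across -0.2 up 2.5 tq [-0.31  1.07  0.08] g 0.0115
t 14.2 plate x -41.9 y -0.0 z 73.6 | F along -6.6 across 0.0 up 3.0 tq [-0.33  1.09  0.05] g 0.0114
t 14.4 plate x -41.1 y -0.0 z 73.6 | F along -7.1 across -0.2 up 4.3 tq [-0.38  1.17  0.02] g 0.0115
```

Scaled: 0.001 m is 0.02.

```bash
for i in 1 2 3 4 5 6 7 8; do python3 -m inch '[[0.008,[0,0.02,0],0],[0.008,[0,0,0],0]]'>/dev/null;python3 st.py; done
```

```text
t 14.7 plate x -40.2 y -0.0 z 73.6 | F along -7.7 across -0.4 up 4.7 tq [-0.4   1.32 -0.  ] g 0.0117
t 14.8 plate x -39.5 y -0.0 z 73.6 | F along -9.2 across 1.5 up 4.9 tq [-0.44  1.65  0.02] g 0.0116
t 15.1 plate x -38.1 y -0.0 z 73.6 | F along -5.6 across 0.0 up 2.8 tq [-0.37  1.03 -0.02] g 0.0114
t 15.2 plate x -36.6 y -0.0 z 73.6 | F along -4.7 across -0.3 up 1.6 tq [-0.29  0.74  0.04] g 0.0119
t 15.4 plate x -35.5 y -0.0 z 73.6 | F along -4.6 across -0.3 up 0.7 tq [-0.22  0.77 -0.04] g 0.0122
t 15.7 plate x -34.4 y 0.0 z 73.6 | F along -4.3 across -0.5 up 1.0 tq [-0.3   0.67  0.  ] g 0.0115
t 15.8 plate x -33.4 y 0.0 z 73.6 | F along -3.0 across -0.3 up 0.5 tq [-0.23  0.71 -0.  ] g 0.012
t 16.1 plate x -32.4 y 0.0 z 73.6 | F along -3.8 across -0.1 up 1.3 tq [-0.24  0.69  0.04] g 0.0118
```

The clips are on the strip. I continue, with finer steps near the snap.

Scaled: 0.001 m is 0.02.

```bash
for i in 1 2; do python3 -m inch '[[0.008,[0,0.02,0],0],[0.008,[0,0,0],0]]'>/dev/null;python3 st.py; done; for i in 1 2 3 4 5; do python3 -m inch '[[0.008,[0,0.01,0],0],[0.008,[0,0,0],0]]'>/dev/null;python3 st.py; done
```

```text
t 16.2 plate x -31.4 y 0.0 z 73.6 | F along -3.6 across -0.3 up 1.0 tq [-0.24  0.7   0.02] g 0.0115
t 16.4 plate x -30.4 y 0.0 z 73.6 | F along -3.6 across -0.2 up -0.1 tq [-0.22  0.7   0.01] g 0.012
t 16.6 plate x -30.0 y -0.0 z 73.6 | F along -4.1 across 0.1 up 0.3 tq [-0.2   0.7  -0.02] g 0.0114
t 16.9 plate x -29.5 y 0.0 z 73.6 | F along -3.3 across -0.2 up 0.4 tq [-0.25  0.7   0.03] g 0.0114
t 17.1 plate x -29.0 y 0.0 z 73.6 | F along -3.4 across 0.9 up 0.5 tq [-0.28  0.71  0.04] g 0.0115
t 17.2 plate x -28.5 y 0.0 z 73.6 | F along -3.2 across 0.2 up -0.0 tq [-0.21  0.69 -0.  ] g 0.0119
t 17.4 plate x -27.8 y 0.0 z 73.6 | F along -1.3 across -0.5 up -1.5 tq [-0.2   0.4   0.01] g 0.0115
```

Scaled: 0.0005 m is 0.01.

```bash
for i in 1 2 3; do python3 -m inch '[[0.008,[0,0.01,0],0],[0.008,[0,0,0],0]]'>/dev/null;python3 st.py; done
```

```text
t 17.6 plate x -27.1 y 0.0 z 73.7 | F along -0.0 across 0.5 up -1.5 tq [-0.09  0.14 -0.01] g 0.0119
t 17.9 plate x -26.5 y -0.0 z 73.7 | F along 2.2 across -0.2 up -2.3 tq [ 0.   -0.12 -0.02] g 0.0121
t 18.1 plate x -26.0 y -0.0 z 73.8 | F along 3.2 across 0.2 up -3.9 tq [ 0.08 -0.36  0.01] g 0.0113
```

Scaled: 0.0004 m is 0.008.

```bash
for i in 1 2 3 4; do python3 -m inch '[[0.008,[0,0.008,0],0],[0.008,[0,0,0],0]]'>/dev/null;python3 st.py; done
```

```text
t 18.2 plate x -25.4 y -0.1 z 73.9 | F along 6.5 across 0.2 up -5.2 tq [ 0.14 -0.79  0.02] g 0.0115
t 18.4 plate x -25.3 y -0.0 z 73.8 | F along 5.4 across 0.7 up -4.2 tq [ 0.19 -0.65  0.02] g 0.0116
t 18.6 plate x -25.3 y -0.1 z 73.7 | F along 2.9 across -0.3 up -1.8 tq [ 0.18 -0.41 -0.08] g 0.0117
t 18.9 plate x -25.2 y -0.0 z 73.7 | F along 0.4 across 0.6 up -1.3 tq [ 0.07 -0.07  0.05] g 0.0117
```

The plate stopped advancing at -25.3 mm with little force, so it is seated at the stops. I release, retract straight up and look.

Scaled: -0.04 m is -0.8, -0.03 m is -0.6.

```bash
python3 -m inch '[[0.02,[0,0,0],0],[0.03,[0,0,0],0],[0.03,[0,0,0],0],[0.03,[0,0,0],0],[0.03,[0,0,-0.2],0],[0.03,[0,0,-0.4],0],[0.03,[0,0,-0.6],0],[0.03,[0,0,-0.6],0],[0.03,[0,-0.6,-0.4],0],[0.03,[0,-0.8,-0.4],0],[0.03,[0,-0.8,0],0],[0.03,[0.8,0,0],0],[0.03,[0.8,0,0],0],[0.03,[0.8,0,0],0],[0.03,[0.8,0,0],0],[0.03,[0.8,0,0],0],[0.03,[0.8,0,0],0],[0.03,[0,0,0],0],[0.03,[0,0,0],0]]';python3 - <<'E'
from h import *
from plant import read_camera
import pickle
c=read_camera("scene");d=read_camera("top");pickle.dump((c,d),open("c4.pkl","wb"))
a=cv2.resize(c["image"][180:280,160:260],(400,400),interpolation=3);b=cv2.resize(d["image"][105:245,280:420],(400,400),interpolation=3)
cv2.imwrite("pics/fin.png",np.hstack([a,b])[:,:,::-1])
W=cloud(d);th=np.radians(14.33);e=np.array([np.cos(th),np.sin(th)]);n=np.array([-e[1],e[0]])
q=np.dstack([(W[...,:2]-[.585,-.1435])@e,(W[...,:2]-[.585,-.1435])@n])*1000
I=d["image"].astype(int)
m=(W[...,2]>.07)&(W[...,2]<.1)&(abs(q[...,0]+72)<25)&(abs(q[...,1])<40)
m2=(I.max(2)<60)&(abs(q[...,0]+72)<30)&(abs(q[...,1])<40)
for k in(m,m2):
    v,u=np.nonzero(k); 
    if len(u): p=plane(d,np.c_[u,v],.082);dd=p[:,:2]-[.585,-.1435];print("handle",len(u),(dd@e).mean()*1e3,(dd@n).mean()*1e3,rect(p),np.median(W[k][:,2]))
c0=pickle.load(open("top0.pkl","rb"));W0=cloud(c0);q0=np.dstack([(W0[...,:2]-[.585,-.1435])@e,(W0[...,:2]-[.585,-.1435])@n])*1000
for y in(25,-25):
  for lab,WW,qq in(("before",W0,q0),("after",W,q)):
    print(y,lab,[round(float(np.median(WW[...,2][(abs(qq[...,1]-y)<5)&(abs(qq[...,0]-x)<4)]))*1e3,1) for x in(-5,3,10,17,25,35,45,55,65)])
E
```

```text
t: 20.75
tool_pos: [0.3473, 0.0439, 0.2044]
orientation: [1.921, 2.484, 0.001]
force: [-0.3, -0.4, -0.2]
opening: 0.0301
gripper_force: 0.0
handle 114 -72.87107479072544 1.9572145122019935 (array([ 513.8, -159.6]), array([12.3, 50.7]), 14.38) 0.08171636249359783
handle 114 -75.8516895134513 2.7351657036410977 (array([ 510.5, -159.7]), array([13.6, 47.9]), 14.38) 0.08072134616904181
25 before [62.2, 61.3, 57.6, 56.1, 59.4, 60.7, 64.0, 65.3, 67.6]
25 after [65.5, 65.2, 61.4, 58.0, 61.6, 63.1, 65.7, 68.0, 68.7]
-25 before [61.6, 60.1, 57.9, 56.2, 57.3, 61.7, 63.9, 66.2, 68.0]
-25 after [66.3, 65.0, 62.3, 59.2, 62.7, 62.1, 63.4, 66.2, 68.6]
```

View pics/fin.png

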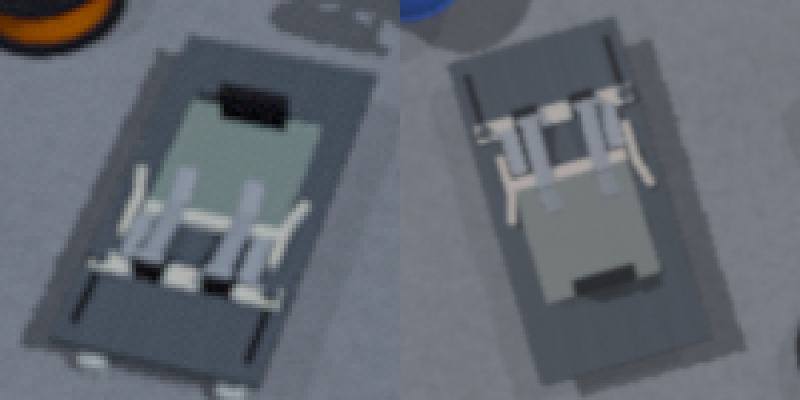

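Both crops show the plate straight between the guides, strip at the stops. The clips lie over it on the glass and the gripper is well clear. The lips have risen 3–5 mm, which matches about 0.055 rad rather than 0.11. The handle is at about -73 mm, putting the plate origin at about -24.5 mm.

```bash
python3 -c "
from plant import robot
print(robot.close_job())"
```

```text
the job is handed in; nothing more can be done
None
```

I laid the glass plate on the bed, slid it under the clips until both snapped down behind its edge strip, let go and handed the job in after about 21 s; the hand-in returned no verdict, but the last pictures show the clips down on the glass and the plate straight, about 24.5 mm short of nominal home (limit 29) and 1–3 mm off centre (limit 4).

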